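# Clamp the lens mount to the slotted rail with its T-bolt

## Task

Fix the lens mount to the slotted rail with the T-bolt that stands on the bench (the one with the oblong head, not the plain round-footed screw): lower its head through the window of the mount's foot into the rail's slot, turn it clockwise until the head stands square across the slot, and go on tightening the knob until it clamps the foot firmly. Go by feel: never press or tighten hard, leave the mount where it stands on the rail, do not disturb the other things, and let go at the end.

Things in the scene. Friction and masses are not known exactly. Their poses are not given: they have to be found in the camera images.
- rail: Aluminium T-slot rail, fixed to the bench, 300 long (its x), 76 wide (its y), 30 high. Origin: centre of its underside. The slot runs its whole length along x in the middle of the top: mouth 20.4 wide between lips 8 thick; below them (22 down to 6 above the bench) a channel 31.5 wide.
- mount: Loose lens mount, 0.7 kg, on the rail, its x along the rail's x. Aluminium foot plate 170 (x) x 66 (y) x 6; on its +x part a black block and lens tube, top 88 above the bench. Origin: centre of the foot's underside, 30 above the bench. Keys under the foot run in the slot, so it can only slide along the rail.
- window (a point): Centre of the oblong window through the foot, at the foot's top face (36 above the bench), 50 from the mount's origin towards -x. The window is 36 along the rail and 22 across it, over the slot's mouth. The black block begins 75 from here towards the mount's +x.
- bolt: Steel T-bolt, 150 g with its knob, standing upright on its head on the bench. Origin: centre of the head's underside; z up the stud (diameter 12). Oblong head 30 (its x) x 18 (y) x 8 high.
- head_top (a point): Centre of the head's upper face, 8 above the bolt's origin. Two diagonal corners of the head are rounded: under the rail's lips it can turn clockwise (seen from above) from lengthwise to about 5 degrees past square, where its two sharp corners stop against the channel's walls.
- tab (a point): Top of the flat steel tab, 18 x 4 x 6, on the stud's end above the knob, 60 above the bolt's origin. The tab points along the head's long side (the bolt's x).
- knob: Round black knob (the nut) on the T-bolt's stud. Origin: on the axis at the underside of its steel flange, 23 to 26 above the bolt's origin (varies). Flange diameter 40, 4 thick; above it the knurled grip, diameter 38, 22 high. Clockwise from above screws it down the stud, 2 mm per radian. The thread is stiff (0.06 N m): knob and stud turn as one until the head is stopped.
- knob_grip (a point): On the knob's axis, 15 above the knob's origin. Once the head is stopped, with the flange on the foot, the knob turns on easily for 0.6 to 1.7 rad, drawing the head up to the lips; then a spring in the knob lets clamping climb (about 60 N per rad). Firm is 10 to 25 N, 0.2 to 0.4 N m: gripped with only 8 to 10 N the knob then slips in the fingers and stands still; a hard grip overtightens.
- screw: Bystander: thumb screw with a similar black knob (diameter 38, top 46 above the bench) but a round foot, diameter 32, and no tab on top. Origin: centre of its underside.
- objective: Bystander: steel microscope objective, diameter 34, 52 high, standing. Origin: centre of its underside.
- oil: Bystander: small amber bottle, diameter 28, 62 high. Origin: centre of its underside.
- slidebox: Bystander: grey slide box 90 x 140 x 34. Origin: centre of its underside.
- driver: Bystander: screwdriver lying on the bench. Origin: under its middle.
- lensring: Bystander: aluminium ring, diameter 56, 12 high, lying flat. Origin: centre of its underside.
- eyepiece: Bystander: microscope eyepiece standing on its steel tube, black head diameter 34, 58 high. Origin: centre of its underside.
Not all that is in view belongs to the job. What is shaped like the bolt but blue is not meant. What is shaped like the mount but blue is not meant.

How it is judged:
On the way, in this order (a step that is already met when the one before it is completed fails the run):
1. the head is down in the rail's channel, under the window, lengthwise along the slot (z of head_top in the frame of rail below 0.0225 m and horizontal distance between head_top and window below 0.006 m and angle between the x axis of bolt and the x axis of rail, either way round below 0.35 rad), for 0.1 s.
2. the head is turned square across the slot, under the lips (angle between the x axis of bolt and the y axis of rail, either way round below 0.2 rad and z of head_top in the frame of rail below 0.0225 m), for 0.1 s.
At the end, for the whole second after the job is handed in: T-bolt upright (0.08 rad) within 6 mm of the window's centre, head under the lips, square across the slot within 0.2 rad and bearing on the rail with over 4 N; knob clamping the foot with 6 to 35 N; mount within 20 mm of its start; nothing moving, robot clear (all of step 2 and contact force between knob and mount between 6 and 35 N and contact force between bolt and rail above 4 N and horizontal distance between head_top and window below 0.006 m and angle between bolt's own z axis and vertical below 0.08 rad and distance of mount from where it was at the start of the episode below 0.02 m and linear speed of bolt below 0.01 m/s); the robot touches nothing.
It fails at once if the knob or bolt is pressed or tightened on the mount with more than 40 N (contact force between bolt and mount above 40 N).
It fails at once if the head is jammed on the rail with more than 60 N (contact force between bolt and rail above 60 N).
It fails at once if the mount is pushed more than 20 mm from where it stood (distance of mount from where it was at the start of the episode above 0.02 m).
It fails at once if the T-bolt is dropped over on its side (angle between bolt's own z axis and vertical above 0.7 rad).
It fails at once if a bystander is moved more than 25 mm (distance of any of screw, objective, oil, slidebox, driver, lensring, eyepiece from where it was at the start of the episode above 0.025 m).
It also fails if it takes over 54 s, if anything falls off the work surface, if the arm or the gripper's body presses on something with over 40 N, if the wrist force passes 120 N, or if a joint passes its speed limit or range.

## Robot

A 6-joint arm with a two-finger parallel gripper is mounted at the origin on the work surface. World frame = base frame: x ahead of the robot, y to its left, z up, the work surface at z = 0. Lengths are in m, angles in rad, forces in N, time in s.
With the tool pointing down it reaches from about 0.3 to 0.775 m from the base axis. Payload 14.6 kg.
Tool frame: the origin (TCP) lies midway between the tips of the shut fingers; the grasp point (between the pads) lies 19 mm behind it (hold_point_z is the distance from the TCP to the grasp point, in m); z points along the fingers, y is the line along which they close (so a half turn about z gives the same grasp; the last joint's range is limited). The gripper opens to 94 mm and grips with 3 to 60 N. Pads are 16 mm wide; open, the fingers measure 119 mm over their backs; the gripper's body (75 mm by 177 mm) begins 78 mm behind the grasp point.
Start: joints at [-1.312, 0.3, 1.521, -0, 1.321, -0.067], TCP at [0.176, -0.521, 0.205] pointing down, gripper open.
Joint ranges: [-3.03, 3.03], [-0.79, 2.21], [0.23, 2.52], [-1.04, 4.18], [0, 3.07], [-2.55, 2.55]. Speed limits (rad/s): [2.22, 2.22, 2.57, 3.14, 3.14, 3.14].

## Interface

Orientations are given as [roll, pitch, yaw] about the fixed x, y, z axes, in that order (R = Rz(yaw) Ry(pitch) Rx(roll)).
In Python, from plant import read_state, capture, camera_params, close_job, hold_point_z gives the robot as it stands. The module is installed in compiled form; this text tells all that it offers.
- The arm moves only by the tool send_rows, never from a script. Its argument "commands" is a list of rows, each a list of 3 entries, a list of its own where there are three numbers: the turn, a rotation vector about the world's x, y, z in degrees, then the shift along the world's x, y, z in mm, then the opening, from 0 (shut) to 1 (fully open). In form: [[[ax, ay, az], [dx, dy, dz], gripper], ...]. A call has 1 to 10 rows; each row shifts and turns the commanded pose from where the row before left it; what a row does not reach is not made up. A row lasts 1/10 s, in which the tool goes at most 50 mm and 8.59 degrees, less where a joint would pass 70% of its speed; a pose out of reach is approached as far as the arm can. A call is refused whole if a number of a shift passes 50 or a number of a turn 8.59, either way. A call with a gripper value outside its range is refused whole. The fingers move at their own pace and stop on an object; "force" is the grip in N (left out, the last holds). Time passes only in rows, so rows that do not move let the fingers close. It gives the time, the measured TCP pose, the force, the opening and the grip force at its end, in the units of the state.
- read_state(): the state, without advancing time (a new reading comes with each control period).
- capture(name): name is "scene" or "top" or "wrist"; returns the picture (420x560x3 uint8, blue, green, red); there is no depth.
- camera_params(name): a dict with "fx", "fy", "cx", "cy" (pixels), "rvec" (rotation vector, rad) and "tvec" (3), from world to camera coordinates, as OpenCV has them. Camera axes: x right, y down, z forward; pixel columns grow to the right and rows downward; lengths in m; the calibration is good to about 2 mm. A picture is of the moment at which its call begins: read the wrist's pose just before it. camera_params takes no time and is no camera call; for the wrist camera it gives the pose at the moment of the call.
- close_job(): hands the job in; it is judged then, once.
The state is a dict: "time": time; "qpos": joint angles; "joint_velocities": joint speeds; "joint_efforts": joint torques, N m; "tool_pos": TCP position; "ee_rot": TCP orientation; "wrist_force": force on the tool from outside, world axes, zero at the start; "ft_torque": the same for the moment, N m; "opening": finger opening in m; "grip_force": force on a finger pad.
Only numpy, scipy, OpenCV 4.12 (cv2) and the standard library are available. Lean on these libraries where they do the work, as an engineer would, in place of code of your own. Each camera call takes 0.05 s, during which the arm holds its last target. There are 200 camera calls.

## Working session

There is one attempt and no reset: what is moved stays moved. The work goes in short steps, Python scripts to look and compute and a tool call to move; the robot and the scene stay as the last step left them, time stands still between calls to the robot, and variables do not carry over. Pictures are saved under pics/ and viewed, at most 10 in all, crops included, and the job is handed in when it is done.

Besides the shell and the picture viewer there is one more tool, called after "Call:" as name(argument=value, ...) on one line, values as JSON. send_rows: Moves the arm, as the interface text tells. Its arguments: {"type":"object","properties":{"commands":{"type":"array","items":{"type":"array"}},"force":{"type":"number"}},"required":["commands"]}

```bash
mkdir -p pics
cat > h.py <<'E'
import numpy as np, cv2
from plant import *
def P(name):
    c=camera_params(name); K=np.array([[c["fx"],0,c["cx"]],[0,c["fy"],c["cy"]],[0,0,1]]); R=cv2.Rodrigues(np.array(c["rvec"],float))[0]; t=np.array(c["tvec"],float).reshape(3); return K,R,t
def back(cam,uv,z):
    K,R,t=cam if not isinstance(cam,str) else P(cam)
    o=-R.T@t; d=R.T@np.linalg.inv(K)@np.array([uv[0],uv[1],1.]); return o+d*(z-o[2])/d[2]
def proj(cam,p):
    K,R,t=cam if not isinstance(cam,str) else P(cam)
    q=K@(R@np.array(p)+t); return q[:2]/q[2]
E
python3 - <<'E'
from h import *
for n in("scene","top"):
    im=capture(n); cv2.imwrite(f"pics/{n}0.png",im); K,R,t=P(n); print(n,K[0,0],-R.T@t)
print(read_state())
E
```

```text
scene 410.89770057690214 [ 0.9585803  -0.28542329  0.7225371 ]
top 525.4586564324301 [0.31253524 0.02498014 1.19996405]
{'time': 0.1, 'qpos': array([-1.31157612e+00,  3.00443401e-01,  1.52152187e+00, -4.24222846e-06,
        1.32070079e+00, -6.66000312e-02]), 'joint_velocities': array([-5.67607011e-04, -8.24749939e-04, -9.24493395e-04, -2.54507901e-04,
        8.03522900e-06,  9.11730170e-04]), 'joint_efforts': array([ 6.73716640e-04, -5.32644188e+01, -3.53284085e+01,  7.09062209e-02,
        2.34991946e-02, -8.36227855e-05]), 'tool_pos': array([ 0.17598226, -0.52083431,  0.20492657]), 'ee_rot': array([-3.14052135e+00, -6.73363194e-05,  3.25821250e-01]), 'wrist_force': array([-0.36497314,  0.08514581,  0.70205277]), 'ft_torque': array([ 0.02912072, -0.06576251, -0.00050624]), 'grip_force': 0.0, 'opening': 0.09373020057495725}
```

View pics/top0.png

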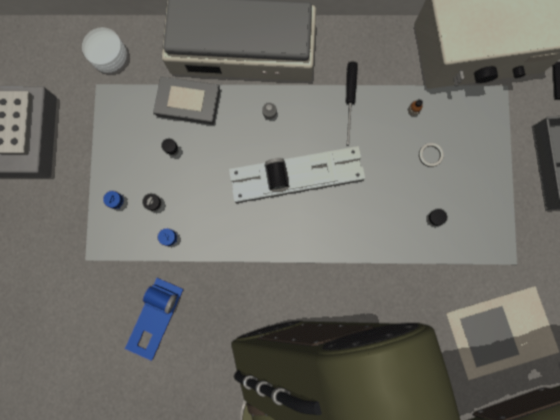

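View pics/scene0.png

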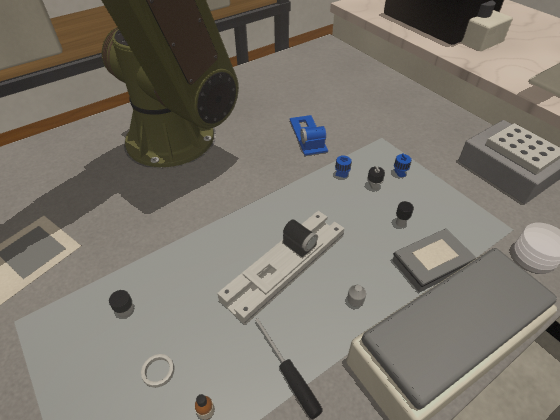

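Run:
```python
import cv2,numpy as np
t=cv2.imread("pics/top0.png");s=cv2.imread("pics/scene0.png")
r=lambda a,k:cv2.resize(a,None,fx=k,fy=k,interpolation=cv2.INTER_CUBIC)
# top rail crop x225-370,y140-210 (x5 ->725x350); bolts crops below x8
a=r(t[140:210,225:370],5); b=r(t[185:220,135:171],7); c=r(s[155:200,360:396],7)
im=np.zeros((350+250,725,3),np.uint8); im[:350]=a; im[350:350+245,:252]=b; im[350:600,300:552]=c[:250]
cv2.imwrite("pics/c1.png",im)
```

```text
(no output)
```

View pics/c1.png

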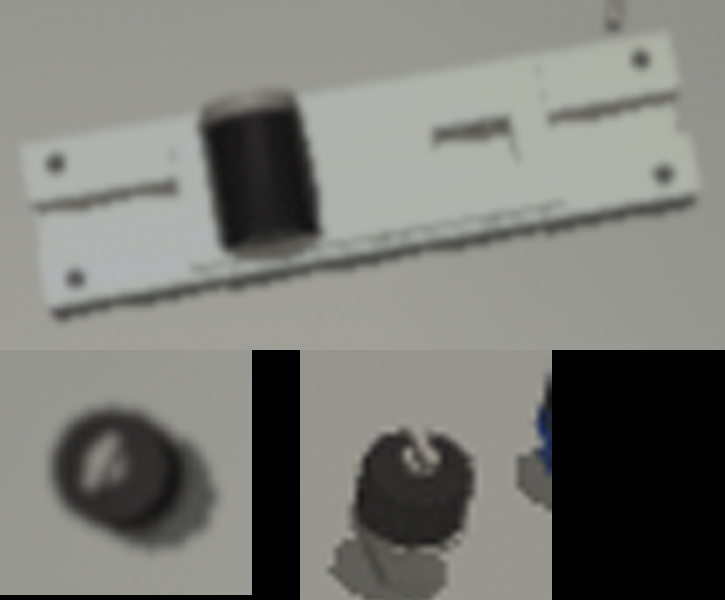

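Run:
```python
from h import *
f=lambda u,v,z:back("top",(225+u/5,140+v/5),z)
H=[f(*p,.03) for p in((55,163),(75,278),(641,59),(663,174))]
print(np.round(H,4)); c=np.mean(H,0); d=(H[2]+H[3]-H[0]-H[1]); print(c,np.degrees(np.arctan2(d[1],d[0])),np.linalg.norm(d)/2)
print("win edge pts",f(432,135,.036),f(512,123,.036))
b=back("top",(135+103/7,185+110/7),.060);print("tab",b, np.hypot(*b[:2]))
print("tab scene",back("scene",(360+418/7-300/7,155+(455-350)/7),.058))
print("knob ctr",back("top",(135+117/7,185+(468-350)/7),.045))
K,R,t=P("wrist"); s=read_state(); print("wristcam",-R.T@t, R, K)
```

```text
[[ 0.5474  0.1461  0.03  ]
 [ 0.4946  0.136   0.03  ]
 [ 0.5972 -0.1197  0.03  ]
 [ 0.5441 -0.1292  0.03  ]]
[0.54584463 0.00829972 0.03      ] -79.405593940127 0.27012048960852986
win edge pts [ 0.56015024 -0.02461481  0.036     ] [ 0.56589482 -0.06066809  0.036     ]
tab [0.47711002 0.33211597 0.06      ] 0.5813217548472736
tab scene [0.48494933 0.32959551 0.058     ]
knob ctr [0.47673263 0.33156135 0.045     ]
wristcam [ 0.25193477 -0.49505641  0.38387862] [[ 0.31938817 -0.94762328 -0.00114977]
 [-0.91076127 -0.30729882  0.27582848]
 [-0.26173481 -0.08704919 -0.96120619]] [[320.06206518   0.         274.39373627]
 [  0.         320.06206518 205.40753852]
 [  0.           0.           1.        ]]
```

Call:
send_rows(commands=[[[0,0,3],[15,42.5,0],0.65],[[0,0,3],[15,42.5,0],0.65],[[0,0,3],[15,42.5,0],0.65],[[0,0,3],[15,42.5,0],0.65],[[0,0,3],[15,42.5,0],0.65],[[0,0,3],[15,42.5,0],0.65],[[0,0,3],[15,42.5,0],0.65],[[0,0,3],[15,42.5,0],0.65],[[0,0,3],[15,42.5,0],0.65],[[0,0,3],[15,42.5,0],0.65]], force=20)

```text
time: 1.1
tool_pos: [0.3261, -0.0943, 0.2055]
ee_rot: [3.141, -0.0, 0.851]
wrist_force: [0.4, -0.7, -0.7]
opening: 0.0609
grip_force: 0.0
```

Call:
send_rows(commands=[[[0,0,3],[15,42.5,-4],0.65],[[0,0,3],[15,42.5,-4],0.65],[[0,0,3],[15,42.5,-4],0.65],[[0,0,3],[15,42.5,-4],0.65],[[0,0,3],[15,42.5,-4],0.65],[[0,0,3],[15,42.5,-4],0.65],[[0,0,3],[15,42.5,-4],0.65],[[0,0,3],[15,42.5,-4],0.65],[[0,0,3],[15,42.5,-4],0.65],[[0,0,3],[15,42.5,-4],0.65]])

```text
time: 2.1
tool_pos: [0.4762, 0.3308, 0.1649]
ee_rot: [-3.141, 0.0, 1.375]
wrist_force: [-0.2, -0.4, 0.1]
opening: 0.0613
grip_force: 0.0
```

Run:
```python
from h import *
import pickle
pickle.dump(P("wrist"),open("w1.pkl","wb")); im=capture("wrist"); cv2.imwrite("pics/w1.png",im)
s=read_state(); print(s["tool_pos"],s["ee_rot"],s["qpos"],s["time"])
print(proj("wrist",[.478,.332,.05]))
```

```text
[0.47679061 0.33519906 0.16319429] [-3.13996702e+00  2.59056156e-04  1.38069215e+00] [5.49498547e-01 4.09252895e-01 1.47414528e+00 9.49927651e-04
 1.25957013e+00 7.39311416e-01] 2.15
[276.93242196 205.11613449]
```

View pics/w1.png

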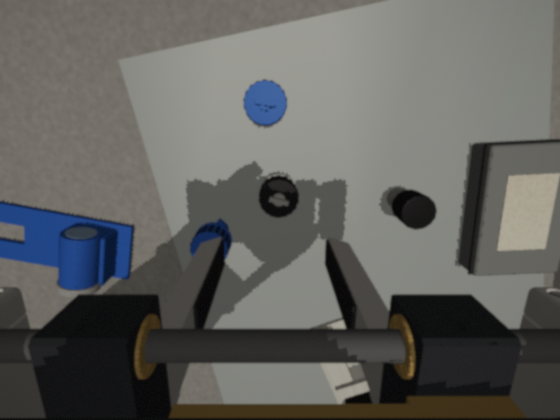

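Run:
```python
import cv2,numpy as np
t=cv2.imread("pics/w1.png")[165:230,245:315]
t=(255*(np.minimum(t/130.,1))**.6).astype(np.uint8)
cv2.imwrite("pics/c2.png",cv2.resize(t,None,fx=8,fy=8,interpolation=cv2.INTER_CUBIC))
```

```text
(no output)
```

View pics/c2.png

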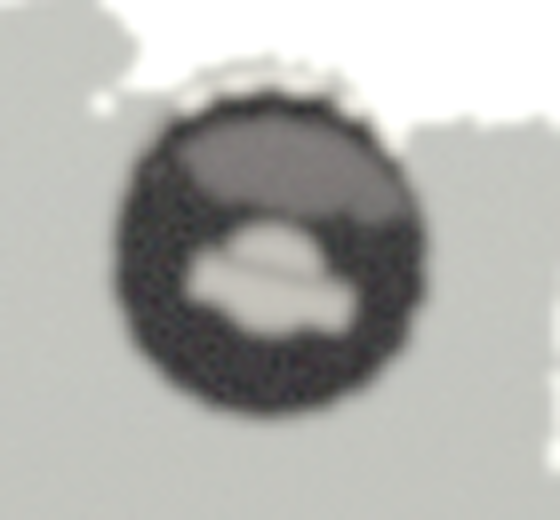

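Run:
```python
from h import *
import pickle
c=pickle.load(open("w1.pkl","rb"))
f=lambda u,v,z:back(c,(245+u/8,165+v/8),z)
print("tab ctr",f(272,293,.06)); d=f(350,309,.06)-f(194,273,.06); print(np.degrees(np.arctan2(d[1],d[0])),np.linalg.norm(d))
a=f(205,255,.06);b=f(355,290,.06);d=b-a;print(np.degrees(np.arctan2(d[1],d[0])))
print("knob top",f(271,255,.048)); print("dia",np.linalg.norm(f(115,255,.048)-f(428,255,.048)))
```

```text
tab ctr [0.48036752 0.33281346 0.06      ]
-24.670644548130827 0.018442515807534376
-24.78493204990459
knob top [0.48067485 0.33418432 0.048     ]
dia 0.0373269646951045
```

Call:
send_rows(commands=[[[0,0,0],[2,2,-20],0.65],[[0,0,0],[2,2,-30],0.65],[[0,0,0],[0,0,-30],0.65],[[0,0,0],[0,0,-25],0.65],[[0,0,0],[0,0,0],0.65],[[0,0,0],[0,0,0],0.65],[[0,0,0],[0,0,0],0.65]])

```text
time: 2.85
tool_pos: [0.4807, 0.3333, 0.0621]
ee_rot: [3.14, -0.001, 1.373]
wrist_force: [-0.9, -0.4, -0.1]
opening: 0.0608
grip_force: 0.0
```

Call:
send_rows(commands=[[[0,0,0],[0,0,-20],0.65],[[0,0,0],[0,0,-10],0.65],[[0,0,0],[0,0,0],0.65],[[0,0,0],[0,0,0],0.3],[[0,0,0],[0,0,0],0.3],[[0,0,0],[0,0,0],0.3],[[0,0,0],[0,0,0],0.3],[[0,0,0],[0,0,0],0.3]], force=20)

```text
time: 3.65
tool_pos: [0.4804, 0.3331, 0.031]
ee_rot: [3.141, -0.001, 1.373]
wrist_force: [0.7, -0.7, 3.4]
opening: 0.0376
grip_force: 20.0
```

Call:
send_rows(commands=[[[0,0,0],[0,0,10],0.3],[[0,0,0],[0,0,30],0.3],[[0,0,0],[0,0,40],0.3],[[0,0,0],[0,0,40],0.3],[[0,0,8.35],[9,-23,0],0.3],[[0,0,8.35],[9,-23,0],0.3],[[0,0,8.35],[9,-23,0],0.3],[[0,0,8.35],[9,-23,0],0.3],[[0,0,8.35],[9,-23,0],0.3],[[0,0,8.35],[9,-23,0],0.3]])

```text
time: 4.65
tool_pos: [0.5341, 0.1939, 0.1509]
ee_rot: [-3.141, -0.0, 2.253]
wrist_force: [-0.8, 0.6, -1.9]
opening: 0.0373
grip_force: 20.0
```

Call:
send_rows(commands=[[[0,0,8.35],[9,-23,0],0.3],[[0,0,8.35],[9,-23,0],0.3],[[0,0,8.35],[9,-23,0],0.3],[[0,0,8.35],[9,-23,0],0.3],[[0,0,8.35],[9,-23,0],0.3],[[0,0,8.35],[9,-23,0],0.3],[[0,0,8.35],[9,-23,0],0.3],[[0,0,8.35],[9,-23,0],0.3],[[0,0,8.35],[9,-23,0],0.3]])

```text
time: 5.55
tool_pos: [0.6151, -0.013, 0.1509]
ee_rot: [3.141, -0.0, -2.718]
wrist_force: [-0.0, 0.5, -1.4]
opening: 0.0378
grip_force: 20.0
```

Call:
send_rows(commands=[[[0,0,0],[0,0,0],0.3],[[0,0,0],[0,0,0],0.3],[[0,0,0],[0,0,0],0.3]])

```text
time: 5.85
tool_pos: [0.6147, -0.0113, 0.1506]
ee_rot: [3.141, -0.0, -2.726]
wrist_force: [-0.4, -0.3, -0.9]
opening: 0.0375
grip_force: 20.0
```

Run:
```python
from h import *
import pickle
pickle.dump(P("wrist"),open("w2.pkl","wb")); im=capture("wrist"); cv2.imwrite("pics/w2.png",im)
s=read_state(); print(s["tool_pos"],s["ee_rot"],s["qpos"],s["time"],s["wrist_force"])
c=pickle.load(open("w2.pkl","rb")); print(proj(c,[.5557,-.0445,.036]))
```

```text
[ 0.61476781 -0.01121801  0.15064262] [ 3.14144341e+00 -5.48485860e-05 -2.72509139e+00] [-7.78519547e-02  4.89886479e-01  1.38792994e+00  1.10512185e-04
  1.26389532e+00 -2.06518293e+00] 5.9 [ 0.13019017  0.4158407  -1.07830469]
[266.65569111 129.07409785]
```

View pics/w2.png

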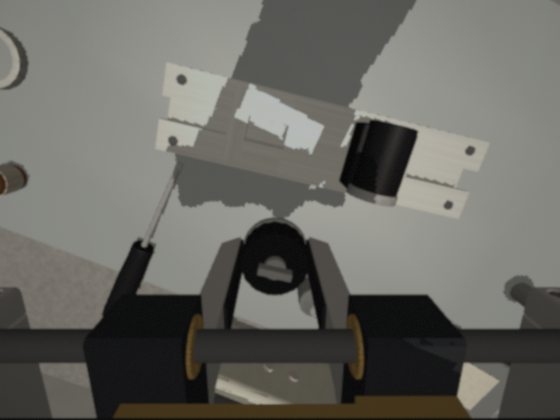

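Run:
```python
import cv2,numpy as np
im=cv2.imread("pics/w2.png")
t=im[85:175,225:330]; t=(255*(np.minimum(t/190.,1))**.6).astype(np.uint8)
a=cv2.resize(t,None,fx=6.5,fy=6.5,interpolation=cv2.INTER_CUBIC); cv2.imwrite("pics/c3.png",a)
g=cv2.cvtColor(im,cv2.COLOR_BGR2GRAY)
for u,v in((181,79),(172,141),(470,150),(448,205)):
    p=g[v-6:v+7,u-6:u+7].astype(float); w=np.clip(np.median(p)-25-p,0,None); Y,X=np.mgrid[-6:7,-6:7]; print(u+(w*X).sum()/w.sum(),v+(w*Y).sum()/w.sum())
```

```text
181.17740906190173 79.22463305679642
172.44732297063902 141.09326424870466
469.6897422940879 150.30419403739262
447.9125706829056 204.73292735972163
```

View pics/c3.png

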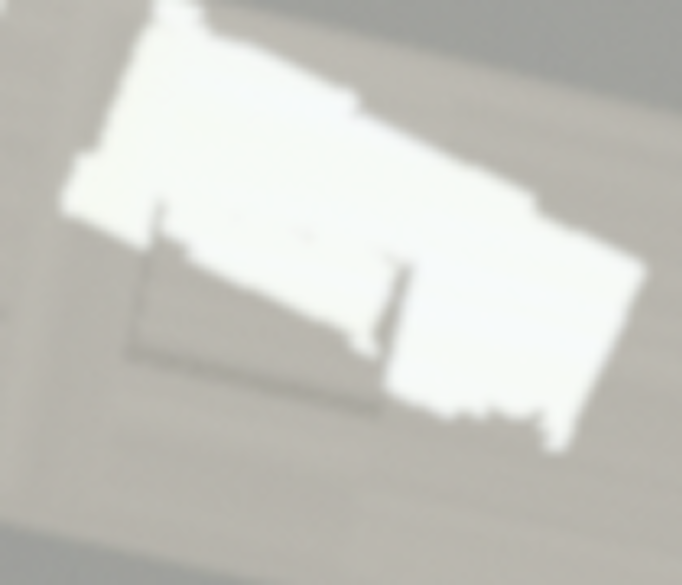

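Run:
```python
from h import *
import pickle
c=pickle.load(open("w2.pkl","rb"))
f=lambda u,v:back(c,(225+u/6.5,85+v/6.5),.036)
C=[f(*p) for p in((128,354),(383,412),(160,205),(410,263))]
print(np.round(C,4),np.mean(C,0))
for i,j in((0,1),(2,3),(0,2),(1,3)): d=C[j]-C[i]; print(np.linalg.norm(d),np.degrees(np.arctan2(d[1],d[0])))
H=[back(c,p,.03) for p in((181.18,79.22),(172.45,141.09),(469.7,150.3),(447.9,204.73))]
print(np.round(H,4)); m=np.mean(H,0); d=H[2]+H[3]-H[0]-H[1]; print(m,np.degrees(np.arctan2(d[1],d[0])),np.linalg.norm(d)/2)
d/=np.linalg.norm(d); w=np.mean(C,0)-m; print("along",w@d,"perp",-w[0]*d[1]+w[1]*d[0], "on-axis win", m+d*(w@d))
t=[back(c,(u,v),.18) for u,v in((258,266),(294,275))]; d=t[1]-t[0]; print("tab",np.mean(t,0),np.degrees(np.arctan2(d[1],d[0])),np.linalg.norm(d))
```

```text
[[ 0.572  -0.059   0.036 ]
 [ 0.565  -0.0234  0.036 ]
 [ 0.5519 -0.0626  0.036 ]
 [ 0.5451 -0.0283  0.036 ]] [ 0.55852308 -0.04330493  0.036     ]
0.03629065348670355 101.11671392338313
0.03493021612781119 101.12247136926023
0.02048335221830078 -169.94065893298026
0.0205069213307602 -166.1373072064334
[[ 0.5472 -0.1298  0.03  ]
 [ 0.6009 -0.1196  0.03  ]
 [ 0.4976  0.1355  0.03  ]
 [ 0.5507  0.1454  0.03  ]]
[0.54908282 0.00787919 0.03      ] 100.65268555496283 0.26979377149679135
along -0.052047074055386555 perp 0.0001840801749373195 on-axis win [ 0.55870398 -0.0432709   0.03      ]
tab [ 0.61170286 -0.01138026  0.18      ] 98.3391996998948 0.01928588273331285
```

Run:
```python
import cv2,numpy as np
im=cv2.imread("pics/w2.png")
t=im[215:300,235:320]; t=(255*(np.minimum(t/110.,1))**.6).astype(np.uint8)
cv2.imwrite("pics/c4.png",cv2.resize(t,None,fx=7,fy=7,interpolation=cv2.INTER_CUBIC))
```

```text
(no output)
```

View pics/c4.png

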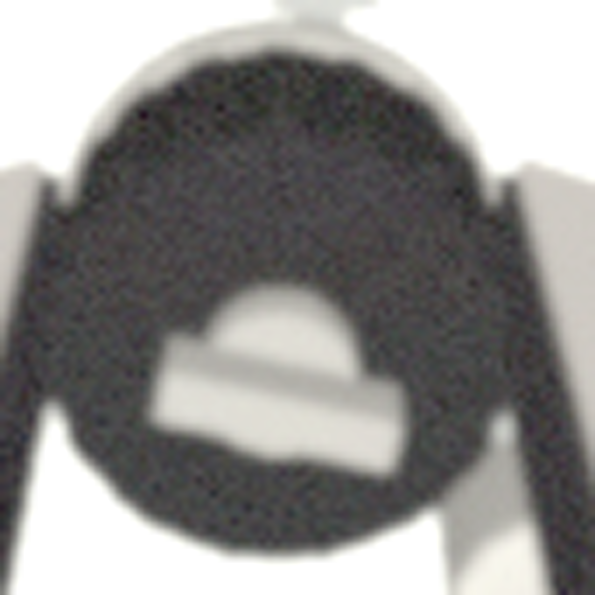

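Run:
```python
from h import *
import pickle
c=pickle.load(open("w2.pkl","rb"))
f=lambda u,v,z:back(c,(235+u/7,215+v/7),z)
print("tab",f(279,415,.18)); 
for a,b in(((167,362),(405,405)),((152,420),(392,470))):
    d=f(*b,.18)-f(*a,.18); print(np.degrees(np.arctan2(d[1],d[0])),np.linalg.norm(d))
print("bottom edge knob",f(278,552,.17),"left/right",f(40,320,.17),f(510,320,.17))
```

```text
tab [ 0.61392872 -0.01108676  0.18      ]
102.49490555359993 0.017888422195040717
100.71252025930822 0.018306576118497155
bottom edge knob [ 0.63002756 -0.00405288  0.17      ] left/right [ 0.61881273 -0.02927242  0.17      ] [0.60404596 0.00425289 0.17      ]
```

Call:
send_rows(commands=[[[0,0,0],[-20,-12,0],0.3],[[0,0,0],[-25,-14,0],0.3],[[0,0,0],[-10,-6,-10],0.3],[[0,0,0],[0,0,-25],0.3],[[0,0,0],[0,0,-25],0.3],[[0,0,0],[0,0,-15],0.3],[[0,0,0],[0,0,0],0.3],[[0,0,0],[0,0,0],0.3],[[0,0,0],[0,0,0],0.3],[[0,0,0],[0,0,0],0.3]])

```text
time: 6.9
tool_pos: [0.5605, -0.044, 0.0765]
ee_rot: [-3.141, 0.001, -2.724]
wrist_force: [-0.9, -0.1, -1.3]
opening: 0.0378
grip_force: 20.0
```

Run:
```python
from h import *
import pickle
pickle.dump(P("wrist"),open("w3.pkl","wb")); im=capture("wrist")
t=im[60:340,100:470]; t=(255*(np.minimum(t/150.,1))**.6).astype(np.uint8)
cv2.imwrite("pics/w3.png",cv2.resize(t,None,fx=2.1,fy=2.1,interpolation=cv2.INTER_CUBIC))
s=read_state(); print(s["tool_pos"],s["ee_rot"],s["wrist_force"],s["time"])
```

```text
[ 0.56039365 -0.04402257  0.07628867] [-3.14084888e+00  1.10965385e-03 -2.72415292e+00] [ 0.02059888 -0.57359812 -1.36843678] 6.95
```

View pics/w3.png

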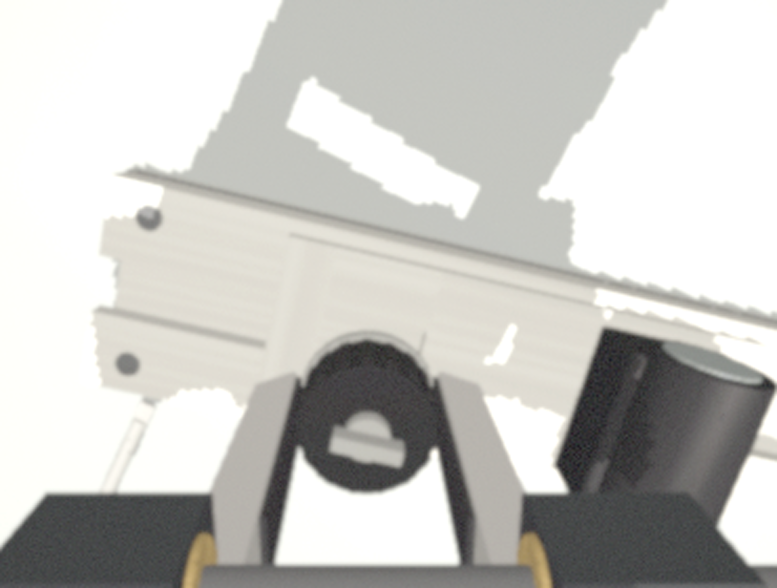

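Call:
send_rows(commands=[[[0,0,0],[-0.5,0.7,-3],0.3],[[0,0,0],[0,0,-3],0.3],[[0,0,0],[0,0,-2],0.3],[[0,0,0],[0,0,-2],0.3],[[0,0,0],[0,0,-2],0.3],[[0,0,0],[0,0,0],0.3]])

```text
time: 7.55
tool_pos: [0.5594, -0.0434, 0.0631]
ee_rot: [3.141, -0.0, -2.724]
wrist_force: [-1.2, 0.1, -1.5]
opening: 0.0374
grip_force: 20.0
```

Call:
send_rows(commands=[[[0,0,0],[0,0,-2],0.3],[[0,0,0],[0,0,-2],0.3],[[0,0,0],[0,0,-2],0.3],[[0,0,0],[0,0,-2],0.3],[[0,0,0],[0,0,0],0.3]])

```text
time: 8.05
tool_pos: [0.5594, -0.0433, 0.0551]
ee_rot: [3.141, -0.0, -2.724]
wrist_force: [0.4, -0.1, -1.6]
opening: 0.037
grip_force: 20.0
```

Into the slot without contact. Down towards flange contact (TCP ≈ 0.041–0.044).

Call:
send_rows(commands=[[[0,0,0],[0,0,-2.5],0.3],[[0,0,0],[0,0,-2.5],0.3],[[0,0,0],[0,0,-2.5],0.3],[[0,0,0],[0,0,-2],0.3],[[0,0,0],[0,0,0],0.3]])

```text
time: 8.55
tool_pos: [0.5594, -0.0433, 0.0456]
ee_rot: [3.141, -0.0, -2.724]
wrist_force: [-0.8, -0.1, -1.3]
opening: 0.0375
grip_force: 20.0
```

Call:
send_rows(commands=[[[0,0,0],[0,0,-0.7],0.3],[[0,0,0],[0,0,-0.7],0.3],[[0,0,0],[0,0,0],0.3]])

```text
time: 8.85
tool_pos: [0.5595, -0.0433, 0.0445]
ee_rot: [3.142, 0.0, -2.724]
wrist_force: [0.2, -0.5, -1.8]
opening: 0.0374
grip_force: 20.0
```

Call:
send_rows(commands=[[[0,0,0],[0,0,-0.7],0.3],[[0,0,0],[0,0,-0.7],0.3],[[0,0,0],[0,0,0],0.3]])

```text
time: 9.15
tool_pos: [0.5596, -0.0433, 0.0434]
ee_rot: [-3.141, 0.0, -2.724]
wrist_force: [-2.3, -0.2, 3.0]
opening: 0.0378
grip_force: 20.0
```

Call:
send_rows(commands=[[[0,0,0],[0,0,-0.7],0.3],[[0,0,0],[0,0,0],0.3]])

```text
time: 9.35
tool_pos: [0.5596, -0.0433, 0.0434]
ee_rot: [-3.141, 0.0, -2.724]
wrist_force: [-6.0, 0.8, 11.6]
opening: 0.0374
grip_force: 20.0
```

Call:
send_rows(commands=[[[0,0,0],[0,0,0.6],0.3],[[0,0,0],[0,0,0],0.3],[[0,0,-6],[0,0,0],0.3],[[0,0,-8],[0,0,0],0.3],[[0,0,-8],[0,0,0],0.3],[[0,0,-8],[0,0,0],0.3]], force=9)

```text
time: 9.95
tool_pos: [0.5599, -0.0434, 0.0433]
ee_rot: [-3.142, 0.001, 3.03]
wrist_force: [-1.4, 1.1, 4.8]
opening: 0.0379
grip_force: 9.0
```

Call:
send_rows(commands=[[[0,0,-8],[0,0,0],0.3],[[0,0,-8],[0,0,0],0.3],[[0,0,-8],[0,0,0],0.3],[[0,0,0],[0,0,0],0.3]])

```text
time: 10.35
tool_pos: [0.5599, -0.0434, 0.0434]
ee_rot: [3.141, 0.001, 2.614]
wrist_force: [0.0, -1.0, 4.5]
opening: 0.0377
grip_force: 9.0
```

Run:
```python
from h import *
s=read_state(); print(s["tool_pos"],s["ee_rot"],s["wrist_force"],s["ft_torque"],s["time"],s["qpos"])
```

```text
[ 0.55991153 -0.04340508  0.04335103] [3.14115917e+00 9.19213526e-04 2.61411029e+00] [ 0.00636598 -1.03969415  4.48435217] [ 0.08953659 -0.19164601 -0.04573697] 10.35 [-1.42612107e-01  5.09136179e-01  1.63643950e+00  6.75524467e-05
  9.95002260e-01 -1.18596303e+00]
```

Call:
send_rows(commands=[[[0,0,-8],[0,0,0],0.3],[[0,0,-8],[0,0,0],0.3],[[0,0,-8],[0,0,0],0.3],[[0,0,-8],[0,0,0],0.3],[[0,0,-4],[0,0,0],0.3],[[0,0,0],[0,0,0],0.3]])

```text
time: 10.95
tool_pos: [0.5596, -0.0431, 0.0434]
ee_rot: [3.141, -0.0, 1.991]
wrist_force: [-1.7, 1.9, 7.5]
opening: 0.0376
grip_force: 9.0
```

Run:
```python
from h import *
import pickle
s=read_state(); print(s["tool_pos"],s["ee_rot"],s["wrist_force"],s["ft_torque"],s["time"])
c=P("wrist"); pickle.dump(c,open("w4.pkl","wb")); im=capture("wrist"); cv2.imwrite("pics/w4f.png",im)
t=im[190:320,210:340]; t=(255*(np.minimum(t/130.,1))**.6).astype(np.uint8)
cv2.imwrite("pics/w4.png",cv2.resize(t,None,fx=4.6,fy=4.6,interpolation=cv2.INTER_CUBIC))
```

```text
[ 0.55963277 -0.04314883  0.04335117] [ 3.14126015e+00 -1.09469876e-04  1.99061092e+00] [-1.72598318  1.85994566  7.45938189] [ 0.3305654   0.27273693 -0.01524243] 10.95
```

View pics/w4.png

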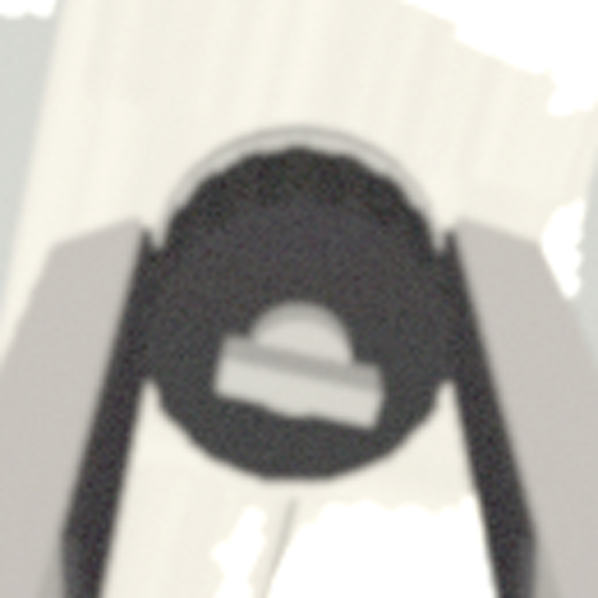

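Call:
send_rows(commands=[[[0,0,-6],[0,0,0.4],0.3],[[0,0,-6],[0,0,0],0.3],[[0,0,-6],[0,0,0],0.3],[[0,0,-6],[0,0,0],0.3],[[0,0,-6],[0,0,0],0.3]])

```text
time: 11.5
tool_pos: [0.5591, -0.043, 0.0433]
ee_rot: [-3.14, -0.0, 1.466]
wrist_force: [-2.7, 3.4, 5.1]
opening: 0.038
grip_force: 9.0
```

```bash
cat > st.py <<'E'
from h import *
s=read_state(); print(s["tool_pos"],np.degrees(s["ee_rot"][2]),s["wrist_force"],s["ft_torque"],s["time"])
E
python3 st.py
```

```text
[ 0.559085   -0.0429883   0.04333216] 83.97210145410364 [-2.66626763  3.41884064  5.0955364 ] [0.48734803 0.67745482 0.12485539] 11.5
```

Call:
send_rows(commands=[[[0,0,-6],[0,0,0],0.3],[[0,0,-6],[0,0,0],0.3],[[0,0,-6],[0,0,0],0.3]])

```text
time: 11.8
tool_pos: [0.5591, -0.0431, 0.0433]
ee_rot: [-3.14, 0.0, 1.151]
wrist_force: [-3.0, 1.2, 5.0]
opening: 0.0374
grip_force: 9.0
```

```bash
python3 st.py
```

```text
[ 0.5591391  -0.04314543  0.04334732] 65.96845873452015 [-3.02648958  1.18226394  4.95651329] [0.2172809  0.62047222 0.15980212] 11.8
```

Call:
send_rows(commands=[[[0,0,-6],[0,0,0],0.3],[[0,0,-6],[0,0,0],0.3],[[0,0,-6],[0,0,0],0.3]])

```text
time: 12.1
tool_pos: [0.5589, -0.0433, 0.0432]
ee_rot: [-3.14, 0.001, 0.837]
wrist_force: [-3.6, -0.2, 3.4]
opening: 0.0373
grip_force: 9.0
```

```bash
python3 st.py
```

```text
[ 0.55894729 -0.04333595  0.04322829] 47.976708779107454 [-3.62713683 -0.22234665  3.41149521] [0.03308205 0.71095754 0.28718818] 12.1
```

Call:
send_rows(commands=[[[0,0,-6],[0,0,0],0.3],[[0,0,-6],[0,0,0],0.3]])

```text
time: 12.3
tool_pos: [0.559, -0.0433, 0.0431]
ee_rot: [-3.141, 0.001, 0.628]
wrist_force: [-2.7, 1.0, 2.2]
opening: 0.0378
grip_force: 9.0
```

```bash
python3 st.py
```

```text
[ 0.55898821 -0.04330431  0.0430947 ] 35.97489394018501 [-2.65358367  0.99273351  2.18769959] [0.12554781 0.55547695 0.28651528] 12.3
```

Call:
send_rows(commands=[[[0,0,-6],[0,0,0],0.3],[[0,0,-6],[0,0,0],0.3]])

```text
time: 12.5
tool_pos: [0.5591, -0.0433, 0.0431]
ee_rot: [-3.141, 0.001, 0.418]
wrist_force: [-0.9, 2.1, 1.1]
opening: 0.038
grip_force: 9.0
```

```bash
python3 st.py
```

```text
[ 0.55909118 -0.04325793  0.04307013] 23.978013049310277 [-0.90712966  2.054851    1.06167984] [0.22869445 0.34580671 0.28824604] 12.5
```

Call:
send_rows(commands=[[[0,0,0],[0,0,0],0.6],[[0,0,0],[0,0,0],0.6],[[0,0,0],[0,0,0],0.6],[[0,0,0],[0,0,0],0.6],[[0,0,0],[0,0,20],0.6],[[0,0,0],[0,0,40],0.6],[[0,0,0],[0,0,40],0.6],[[0,0,0],[0,0,0],0.6],[[0,0,0],[0,0,0],0.6],[[0,0,0],[0,0,0],0.6]])

```text
time: 13.5
tool_pos: [0.559, -0.0433, 0.1422]
ee_rot: [-3.141, 0.002, 0.418]
wrist_force: [-0.3, -0.1, -0.7]
opening: 0.0563
grip_force: 0.0
```

Run:
```python
from h import *
c=P("wrist"); im=capture("wrist"); s=read_state(); print(s["tool_pos"],s["wrist_force"],s["time"])
g=cv2.cvtColor(im,cv2.COLOR_BGR2GRAY); u,v=proj(c,[.5586,-.0433,.072]).astype(int); print(u,v)
p=g[v-14:v+15,u-14:u+15]; print(p[::1,::1])
```

```text
[ 0.5589669  -0.04330103  0.1421017 ] [-0.46512713 -0.2374777  -0.2790745 ] 13.55
274 215
[[11 13 12 11 13 10 11 13 11 12 11 15 11 11 13  9 12 15 12 13 11 13  7 13
  11 11  9 12 12]
 [ 9 11 15 11 10 13 11 12 10 13 12 11 13 10  9 12 15 12 15 12  9  9  9 13
  12  9 11 10  8]
 [13 13 12 14  8 12 12 10 10 15 11 16 13 10 16 16 17 19 16 14 13 13 12 12
  13 10 12 13 12]
 [ 9 14 13 10 11 11 15 13 11 13 12 15 16 16 19 23 30 33 30 25 21 16 12 13
  13 11 11  9 14]
 [10 15 13  9 15 12 10 13 12 16 18 22 27 31 32 38 45 48 47 43 34 20 16 13
  10 10 14  9 13]
 [11 10 15 13 12 12 14 13 14 19 27 37 44 47 49 52 59 62 61 57 46 32 17 14
  11 13 10 11 13]
 [12 13 12 13 13 12 11 12 19 30 41 50 59 62 62 62 68 73 72 68 58 39 20 15
  12 11 14 10 11]
 [12 12 10 11 13 14 14 15 26 43 55 64 69 71 69 69 73 78 77 75 63 44 23 11
  12 12 12 11 13]
 [11 14 11 11 12 11 12 22 38 56 66 73 77 75 71 72 77 79 79 76 64 44 22 10
  12 11 11 12 11]
 [12  9 13 11 10 11 16 29 50 65 75 78 78 73 71 73 78 79 79 75 65 47 24 12
  12 12 11 10 12]
 [10 10 12 11 13  9 19 37 59 73 79 80 77 71 71 75 78 80 79 77 69 54 32 15
  10 12 12 10 12
[... 958 characters left out ...]
8 80 78 71 52 35 25 19 14  9 14 11 13
   8 11 12 11 12]
 [13 12 10 10 12  8 15 20 39 61 73 79 79 77 65 42 21 14 13 11 11 12 10 10
   9 10 15 10 11]
 [14 13 12 10 12 10 13 21 44 65 76 79 79 73 57 33 16 12 10 12 10 12 13 11
  10 10 14 10 13]
 [25 15 13 11 11 11 11 21 43 62 72 77 75 66 46 24 10 13 10 13 10 12 14 12
  11 10  9 12 14]
 [47 26 14 13  9 11  8 16 30 46 58 64 65 54 35 16 14 11  9 10 12 13  8 13
  11 11 13 14 21]
 [69 44 21 12 15  9 14 12 17 25 35 41 42 35 22 13 10 12 10 13 13  8 12 11
  14 12 16 27 41]
 [86 65 43 28 20 17 12 10 11 13 15 18 20 20 14 11 12 12 11 12 12 11 12 15
  12 20 31 48 66]
 [96 85 69 56 45 35 26 16 15 14 12 11 12 12 11 11 11 10  6 14 12 15 16 19
  25 38 56 72 86]]
```

Run:
```python
from h import *
c=P("wrist"); a=back(c,(260+18,201+3.8),.0745); b=back(c,(260+11.2,201+25.5),.0745); d=b-a
print((a+b)/2,np.degrees(np.arctan2(d[1],d[0])),np.linalg.norm(d))
```

```text
[ 0.55943046 -0.0427015   0.0745    ] -172.69214847691077 0.019244951824846042
```

```bash
python3 -c "
from plant import *
print(close_job())"
```

```text
the job is handed in; nothing more can be done
None
```

The lens mount is clamped to the rail: the T-bolt's head sits about 3° past square under the lips, the knob was tightened until it slipped in a 9 N grip at about 0.29 N m, the gripper is clear, and the job is handed in at about 13.6 s with no verdict returned.

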